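# Height check on the tall and the short setter

## Robot

A 6-joint arm with a two-finger parallel gripper is mounted at the origin on the work surface; the furniture and walls round the work are solid. World frame = base frame: x ahead of the robot, y to its left, z up, the work surface at z = 0. Lengths are in mm, angles in rad, forces in N, time in s.
With the tool pointing down it reaches from about 325 to 900 mm from the base axis. Payload 3.5 kg.
Tool frame: the origin (TCP) lies at the very end of the fingers, on their centre line; the grasp point (between the pads) lies r.pinch_z behind it (r.pinch_z is the distance from the TCP to the grasp point, in mm); x points along the fingers, y is the direction in which the jaws open and shut, and the axes are right-handed (so a half turn about x gives the same grasp; the last joint's range is limited). The gripper opens to 85 mm and grips with 20 to 120 N. Pads are 22 mm wide; open, the fingers measure 114 mm over their backs; the gripper's body (76 mm by 85 mm) begins 54 mm behind the grasp point. The pads swing forward as they close: fully open they stand 13 mm farther back than shut.
Start: joints at [1.047, 0.276, -0.026, 1.268, 0, 1.467], TCP at [255.312, 570.471, 231.313] pointing down, gripper open.
Joint ranges: [-3.12, 3.12], [-0.85, 1.88], [-1.08, 1.24], [-1.95, 2.15], [-1.57, 1.53], [-3.14, 3.14]. Speed limits (rad/s): [2.57, 2.57, 3.14, 3.14, 3.14, 3.14].

## Interface

Orientations are given as a 3x3 rotation matrix whose columns are the frame's x, y, z axes.
In Python, from rig import r, cams, look_for, outline_of, mark_of gives the robot as it stands.
- The arm moves only by the tool arm_command, never from a script. Its argument "increments" is a list of rows, each a list of 3 entries, a list of its own where there are three numbers: the shift along the tool's x, y, z in units of 0.08 m (1.0 is 0.08 m), then the turn, a rotation vector about the tool's x, y, z in units of pi rad (1.0 is pi rad), then the opening, from 0 (shut) to 1 (fully open). In form: [[[dx, dy, dz], [rx, ry, rz], claw], ...]. A call has exactly 5 rows; each row shifts and turns the commanded pose from where the row before left it, along the tool's axes as they then stand; what a row does not reach is not made up. A row lasts 1/10 s, in which the tool goes at most 50 mm and 8.59 degrees, less where a joint would pass 70% of its speed; a pose out of reach is approached as far as the arm can. A call with a number of a shift or a turn outside -1 to 1 is refused whole. A call with a gripper value outside its range is refused whole. The fingers move at their own pace and stop on an object; the grip force is fixed at half the most. Time passes only in rows, so rows that do not move let the fingers close, or fill a call up. It gives the time, the measured TCP pose, the force and the opening at its end, in the units of the state.
- r.state(): the state, without advancing time (a new reading comes with each control period).
- cams.snapshot(name): name is "scene" or "side" or "wrist"; returns the picture (480x640x3 uint8, red, green, blue); there is no depth.
- cams.camera_model(name): a dict with "fx", "fy", "cx", "cy" (pixels), "k1" (the pictures are not rectified: a ray, as slopes to the right and down, at radius r is drawn at 1 + k1 r^2 times it, then the intrinsics apply), "T" (4x4, takes a point from camera to world coordinates); the wrist camera has in their place "hand_eye" (4x4, takes a point from camera to tool coordinates, whose origin is the TCP and whose axes are the tool frame's). Camera axes: x right, y down, z forward; pixel columns grow to the right and rows downward; lengths in mm; the calibration is good to about 2 mm. A picture is of the moment at which its call begins: read the wrist's pose just before it. camera_model takes no time and is no camera call.
- r.sign_off(): hands the job in, once; it reports no verdict.
Trained networks look in the newest picture that a camera, given by its name, has taken for a name from the list of things; names that differ only in an ending like _2 or _b are one class to them, and where a whole thing is asked for, a point or a joint stands for the part that bears it (a point fixed in the world has none). Each returns a list of dicts, best first, with "confidence" (0 to 1); they miss things now and then, are a little off and sometimes report something else, mostly with a low value. They report only what shows in the picture. A call takes as long as a camera call. They do not tell look-alikes from the thing itself.
- look_for(camera, thing): "point" ([row, column] in pixels, amid what is visible of it).
- outline_of(camera, thing): "region" (480x640 bool, what is visible of it) and "point" ([row, column] in pixels, amid what is visible of it).
- mark_of(camera, thing): "point" ([row, column] in pixels: a listed point, or the origin of a listed thing).
The state is a dict: "t": time; "joint_positions": joint angles; "dq": joint speeds; "tau": joint torques, N m; "ee_pos": TCP position; "orientation": TCP orientation; "force": force on the tool from outside, world axes, zero at the start; "torque": the same for the moment, N m; "gripper_width": finger opening in mm.
Only numpy, scipy, OpenCV 4.12 (cv2) and the standard library are available. Lean on these libraries where they do the work, as an engineer would, in place of code of your own. Each camera call takes 0.05 s, during which the arm holds its last target.

## Task

Check the robot's height on the three spring-topped setters: with the fingertips press the pad of the tallest one lightly, part of the way down, hold it there for about a second and let it come up again, then do the same on the shortest one. Never push a pad right down onto its stop, do not touch the middle-height setter, and leave everything standing where it is, nothing lifted, shifted or tipped. Finish with the fingertips raised at least 10 cm above the tallest setter.

Things in the scene. Friction and masses are not known exactly. Their poses are not given: they have to be found in the camera images.
- tall_setter: the tall one of three round tool-height setters of the same plain steel, 90 mm high from the bench to the top of its pad. Loose, about 0.8 kg. Housing 58 mm in diameter and 76 mm high on a flange 64 mm in diameter; a dial face 25 mm wide sticks out of its side to 39 mm from the axis. Origin: centre of the underside; z up; the dial faces the setter's own -x
- tall_pad_top (a point): centre of the flat top of the tall setter's pad, moving with it: a round aluminium disc 36 mm in diameter on a spring stem, standing 14 mm above the housing when up (top 90 mm above the bench)
- tall_pad (a joint): how far that pad is pressed straight down, m: 0 = fully up, 0.010 = on its hard stop; sprung, it starts to give at about 2 N, reaches about 4 N at 5 mm and 6 N at the stop, and rises again by itself
- middle_setter: the middle one of three round tool-height setters of the same plain steel, 70 mm high from the bench to the top of its pad. Loose, about 0.8 kg. Housing 58 mm in diameter and 56 mm high on a flange 64 mm in diameter; a dial face 25 mm wide sticks out of its side to 39 mm from the axis. Origin: centre of the underside; z up; the dial faces the setter's own -x
- middle_pad_top (a point): centre of the flat top of the middle setter's pad, moving with it: a round aluminium disc 36 mm in diameter on a spring stem, standing 14 mm above the housing when up (top 70 mm above the bench)
- middle_pad (a joint): how far that pad is pressed straight down, m: 0 = fully up, 0.010 = on its hard stop; sprung, it starts to give at about 2 N, reaches about 4 N at 5 mm and 6 N at the stop, and rises again by itself
- short_setter: the short one of three round tool-height setters of the same plain steel, 50 mm high from the bench to the top of its pad. Loose, about 0.8 kg. Housing 58 mm in diameter and 36 mm high on a flange 64 mm in diameter; a dial face 25 mm wide sticks out of its side to 39 mm from the axis. Origin: centre of the underside; z up; the dial faces the setter's own -x
- short_pad_top (a point): centre of the flat top of the short setter's pad, moving with it: a round aluminium disc 36 mm in diameter on a spring stem, standing 14 mm above the housing when up (top 50 mm above the bench)
- short_pad (a joint): how far that pad is pressed straight down, m: 0 = fully up, 0.010 = on its hard stop; sprung, it starts to give at about 2 N, reaches about 4 N at 5 mm and 6 N at the stop, and rises again by itself
- piston_loose: small bare-metal piston standing on its skirt, 43 mm wide, 49 mm high; loose bystander; origin under its centre
- bearing_loose: ball bearing lying flat, 47 mm across, 14 mm high; loose bystander; origin under its centre
- oiler_loose: round bench oil can with a short stem on top, 104 mm across, 83 mm high; loose bystander; origin under its centre
- tape: roll of black tape lying flat, 64 mm across, 19 mm high; loose bystander; origin under its centre
There are look-alikes about, which are no part of the job. Leave any turquoise look-alike of the tall_setter alone.

How it is judged:
By the outcome, as a careful person would: the job done as asked, in the order asked, and still so for the second after the job is handed in, with the robot touching nothing.
It also fails if it takes over 48 s, if anything falls off the work surface, if the arm or the gripper's body presses on something with over 40 N, if the wrist force passes 120 N, or if a joint passes its speed limit or range.

## Working session

There is one attempt and no reset: what is moved stays moved. The work goes in short steps, Python scripts to look and compute and a tool call to move; the robot and the scene stay as the last step left them, time stands still between calls to the robot, and variables do not carry over. Pictures are saved under pics/ and viewed, and the job is handed in when it is done.

Besides the shell and the picture viewer there is one more tool, called after "Emit:" as name([rows], argument=value, ...), one row to a line, values as JSON. arm_command: Moves the arm, as the interface text tells. Shifts and turns lie within -1 to 1; 1 stands for 0.08 m of shift or pi rad of turn. Its arguments: {"type":"object","properties":{"increments":{"type":"array"}},"required":["increments"]}

```bash
ls; mkdir -p pics; python3 - <<'E'
from rig import r, cams, look_for, outline_of, mark_of
import cv2, numpy as np
s=r.state(); print({k:np.round(v,3).tolist() for k,v in s.items()}, r.pinch_z)
for c in ["scene","side"]:
    im=cams.snapshot(c); cv2.imwrite(f"pics/{c}0.png",im[:,:,::-1])
    m=cams.camera_model(c); print(c,{k:np.round(v,3).tolist() for k,v in m.items()})
    for t in ["tall_setter","middle_setter","short_setter","tall_pad_top","short_pad_top","middle_pad_top"]:
        print(c,t,[(np.round(d["point"]).tolist(),round(d["confidence"],2)) for d in mark_of(c,t)])
print(r.state()["t"])
E
```

```text
pics
{'t': 0.0, 'joint_positions': [1.047, 0.277, -0.028, 1.268, 0.0, 1.467], 'dq': [-0.001, -0.0, -0.001, 0.0, -0.002, -0.0], 'tau': [-0.0, -44.551, 29.52, 0.016, -0.0, 0.0], 'ee_pos': [254.916, 569.761, 230.131], 'orientation': [[-0.001, 0.408, 0.913], [-0.002, 0.913, -0.408], [-1.0, -0.002, -0.0]], 'force': [0.071, 0.7, 0.425], 'torque': [0.001, 0.007, 0.021], 'gripper_width': 85.276} 18.700000000000003
scene {'fx': 464.646, 'fy': 464.646, 'cx': 320.571, 'cy': 240.443, 'k1': 0.012, 'T': [[0.464, 0.766, -0.445, 1005.689], [0.886, -0.392, 0.248, -202.232], [0.016, -0.509, -0.86, 1046.257], [0.0, 0.0, 0.0, 1.0]]}
scene tall_setter [([270.0, 253.0], 0.65), ([232.0, 231.0], 0.57), ([223.0, 436.0], 0.45), ([321.0, 338.0], 0.36)]
scene middle_setter [([228.0, 381.0], 0.71), ([216.0, 381.0], 0.41)]
scene short_setter [([248.0, 333.0], 0.97)]
scene tall_pad_top [([214.0, 228.0], 0.5)]
scene short_pad_top [([237.0, 330.0], 0.64)]
scene middle_pad_top []
side {'fx': 500.337, 'fy': 500.337, 'cx': 322.055, 'cy': 240.094, 'k1': -0.084, 'T': [[-0.857, -0.216, 0.469, 44.354], [-0.516, 0.377, -0.769, 878.385], [-0.011, -0.901, -0.434, 523.309], [0.0, 0.0, 0.0, 1.0]]}
side tall_setter [([249.0, 385.0], 0.87), ([259.0, 440.0], 0.68)]
side middle_setter [([315.0, 281.0], 0.75)]
side short_setter [([281.0, 327.0], 0.63), ([313.0, 284.0], 0.41)]
side tall_pad_top [([222.0, 444.0], 0.47), ([213.0, 384.0], 0.46)]
side short_pad_top []
side middle_pad_top [([279.0, 329.0], 0.18)]
0.7
```

View pics/scene0.png

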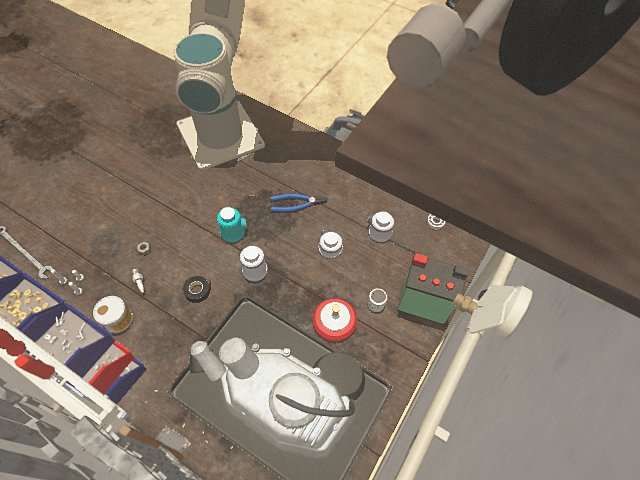

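View pics/side0.png

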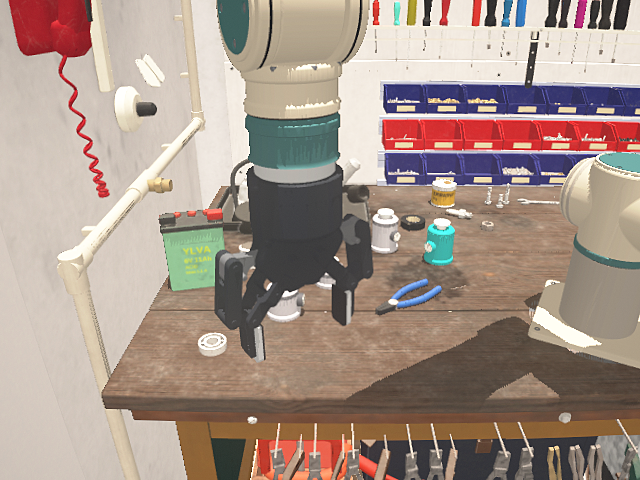

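```bash
cat > h.py <<'E'
import numpy as np, cv2
from rig import r, cams, look_for, outline_of, mark_of
def wristT(m):
    s=r.state(); T=np.eye(4);T[:3,:3]=np.array(s["orientation"]);T[:3,3]=s["ee_pos"]; return T@np.array(m["hand_eye"])
def ray(m,row,col,T=None):
    T=np.array(m["T"]) if T is None else T
    K=np.array([[m["fx"],0,m["cx"]],[0,m["fy"],m["cy"]],[0,0,1]])
    p=cv2.undistortPoints(np.array([[[col,row]]],float),K,np.array([m["k1"],0,0,0.]))[0,0]
    return T[:3,3],T[:3,:3]@np.array([p[0],p[1],1])
def onz(m,row,col,z,T=None):
    o,d=ray(m,row,col,T); return o+d*(z-o[2])/d[2]
def proj(m,P,T=None):
    T=np.array(m["T"]) if T is None else T
    K=np.array([[m["fx"],0,m["cx"]],[0,m["fy"],m["cy"]],[0,0,1]])
    Ti=np.linalg.inv(T); 
    p,_=cv2.projectPoints(np.atleast_2d(np.array(P,float)),cv2.Rodrigues(Ti[:3,:3])[0],Ti[:3,3],K,np.array([m["k1"],0,0,0.]))
    return p[:,0]  # col,row
E
python3 - <<'E'
from h import *
sc=cams.camera_model("scene"); sd=cams.camera_model("side"); w=cams.camera_model("wrist")
print("tcp in scene",proj(sc,[255,570,230]), "side",proj(sd,[255,570,230]))
for n,a,h in [("tall",(270,253),0),("turq",(232,231),0),("mid",(228,381),0),("short",(248,333),0),("tallpad",(250,251),90),("midpad",(215,382),70),("shortpad",(237,330),50),("oil",(321,338),0)]:
    print(n,onz(sc,*a,h).round(),end=" ")
print()
for n,a,h in [("tall",(249,385),0),("mid",(315,284),0),("turqpad",(222,440),90),("tallpad",(213,384),90),("turq",(259,440),0)]:
    print(n,onz(sd,*a,h).round(),end=" ")
print({k:np.round(v,3).tolist() for k,v in w.items()})
im=cams.snapshot("wrist"); cv2.imwrite("pics/w0.png",im[:,:,::-1])
a=cv2.imread("pics/scene0.png")[190:300,200:480]; cv2.imwrite("pics/sc_crop.png",cv2.resize(a,None,fx=2.8,fy=2.8,interpolation=cv2.INTER_CUBIC))
# shelf: corner px at different heights
for z in (300,500,700,900): print(z,[onz(sc,rr,cc,z).round()[:2].tolist() for rr,cc in((155,338),(245,490),(5,450))])
E
```

```text
tcp in scene [[443.11656673  65.16881576]] side [[302.41969454 350.53581526]]
tall [464. -92.   0.] turq [334. -99.   0.] mid [504. 261.   0.] short [499. 118.   0.] tallpad [459. -84.  90.] midpad [505. 252.  70.] shortpad [492. 111.  50.] oil [680.  33.   0.] 
tall [458. -82.   0.] mid [506. 258.   0.] turqpad [338. -94.  90.] tallpad [464. -79.  90.] turq [331. -97.   0.] {'fx': 375.375, 'fy': 375.375, 'cx': 315.919, 'cy': 241.697, 'k1': 0.028, 'hand_eye': [[0.001, -0.315, 0.949, -143.961], [1.0, 0.002, -0.0, 0.836], [-0.001, 0.949, 0.315, -82.166], [0.0, 0.0, 0.0, 1.0]]}
300 [[452.0, 142.0], [772.0, 290.0], [130.0, 660.0]]
500 [[600.0, 50.0], [835.0, 158.0], [365.0, 429.0]]
700 [[749.0, -42.0], [897.0, 26.0], [599.0, 198.0]]
900 [[897.0, -135.0], [960.0, -106.0], [834.0, -33.0]]
```

View pics/w0.png

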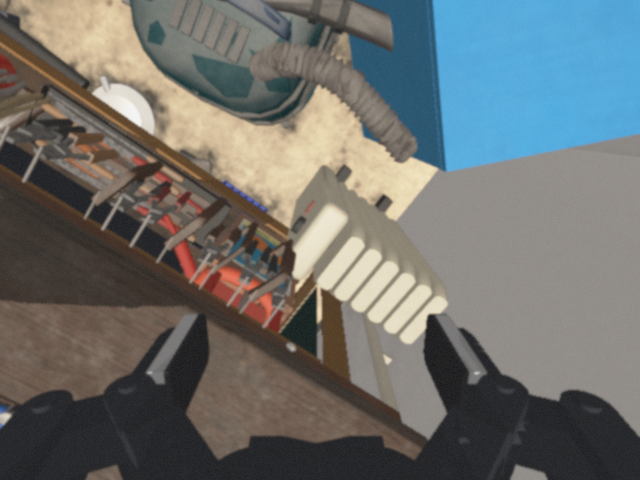

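View pics/sc_crop.png

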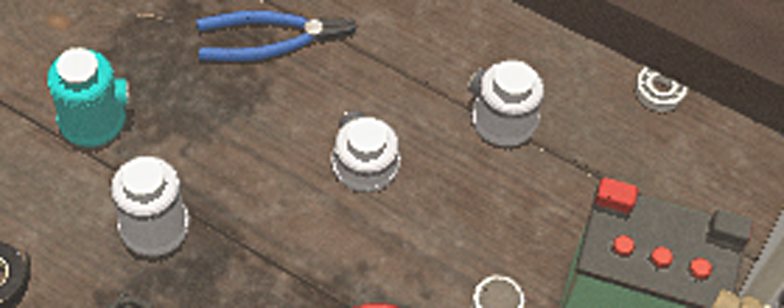

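Candidates: the tall steel setter is at scene (253,263), its turquoise look-alike at (231,225), the middle one at (381,226) and the short one at (331,244). In the crop the tall steel one has clearly the longest housing of the three. Both cameras put its pad at about (461,-82) at z = 90. The short one sits at about (495,114) and has the shortest housing. The oiler (336,320) and piston (377,299) are other things.

I'll go over the tall one in a straight line, at height, closing the fingers on the way.

Emit:
arm_command([
  [[0, -0.427, 0.379], [0, 0, 0], 0],
  [[0, -0.427, 0.379], [0, 0, 0], 0],
  [[0, -0.427, 0.379], [0, 0, 0], 0],
  [[0, -0.427, 0.379], [0, 0, 0], 0],
  [[0, -0.427, 0.379], [0, 0, 0], 0],
])

```text
t: 1.25
ee_pos: [324.2, 351.1, 231.5]
orientation: [[0.001, 0.408, 0.913], [0.0, 0.913, -0.408], [-1.0, 0.0, 0.0]]
force: [0.4, -0.4, 0.8]
gripper_width: 12.2
```

Emit:
arm_command([
  [[0, -0.427, 0.379], [0, 0, 0], 0],
  [[0, -0.427, 0.379], [0, 0, 0], 0],
  [[0, -0.427, 0.379], [0, 0, 0], 0],
  [[0, -0.427, 0.379], [0, 0, 0], 0],
  [[0, -0.427, 0.379], [0, 0, 0], 0],
])

```text
t: 1.75
ee_pos: [392.8, 133.1, 231.7]
orientation: [[0.001, 0.408, 0.913], [0.0, 0.913, -0.408], [-1.0, 0.001, 0.001]]
force: [1.5, -0.7, -0.5]
gripper_width: 0.1
```

Emit:
arm_command([
  [[0, -0.427, 0.379], [0, 0, 0], 0],
  [[0, -0.427, 0.379], [0, 0, 0], 0],
  [[0, -0.427, 0.379], [0, 0, 0], 0],
  [[0, -0.427, 0.379], [0, 0, 0], 0],
  [[0, -0.427, 0.379], [0, 0, 0], 0],
])

```text
t: 2.25
ee_pos: [461.5, -85.0, 231.7]
orientation: [[0.001, 0.409, 0.913], [-0.0, 0.913, -0.409], [-1.0, 0.0, 0.001]]
force: [1.6, 0.4, 0.8]
gripper_width: -0.2
```

Emit:
arm_command([
  [[0, 0, 0], [0, 0, 0], 0],
  [[0, 0, 0], [0, 0, 0], 0],
  [[0, 0, 0], [0, 0, 0], 0],
  [[0, 0, 0], [0, 0, 0], 0],
  [[0, 0, 0], [0, 0, 0], 0],
])

```text
t: 2.75
ee_pos: [460.8, -81.8, 231.4]
orientation: [[0.0, 0.407, 0.914], [0.0, 0.914, -0.407], [-1.0, 0.0, -0.0]]
force: [0.5, -0.2, 0.1]
gripper_width: -0.1
```

```bash
python3 - <<'E'
from h import *
s=r.state(); print({k:np.round(v,3).tolist() for k,v in s.items()})
w=cams.camera_model("wrist"); T=wristT(w)
im=cams.snapshot("wrist"); cv2.imwrite("pics/w1.png",im[:,:,::-1])
for t,z in (("tall_pad_top",90),("tall_setter",0),("short_pad_top",50)):
    for d in mark_of("wrist",t): print(t,np.round(d["point"]),round(d["confidence"],2),onz(w,*d["point"],z,T).round(1))
im=cams.snapshot("side"); cv2.imwrite("pics/s1.png",im[:,:,::-1])
im=cams.snapshot("scene"); cv2.imwrite("pics/sc1.png",im[:,:,::-1])
E
```

```text
{'t': 2.75, 'joint_positions': [-0.314, -0.004, -0.351, 1.224, 0.0, 0.105], 'dq': [-0.003, 0.003, 0.002, -0.002, -0.002, -0.001], 'tau': [-0.15, -28.856, 29.161, -0.001, -0.005, 0.001], 'ee_pos': [460.809, -81.813, 231.372], 'orientation': [[0.0, 0.407, 0.914], [0.0, 0.914, -0.407], [-1.0, 0.0, -0.0]], 'force': [0.498, -0.173, 0.067], 'torque': [0.009, -0.016, 0.021], 'gripper_width': -0.061}
tall_pad_top [232. 310.] 0.72 [463. -87.  90.]
tall_pad_top [ 74. 222.] 0.65 [334.5 -96.4  90. ]
tall_pad_top [154. 541.] 0.19 [478.   92.7  90. ]
tall_setter [206. 311.] 0.88 [462.6 -87.5   0. ]
tall_setter [ 83. 246.] 0.74 [333.1 -94.9   0. ]
```

View pics/w1.png

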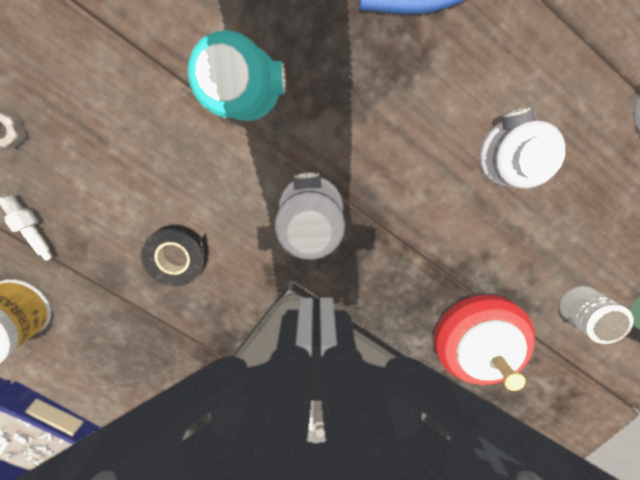

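View pics/s1.png

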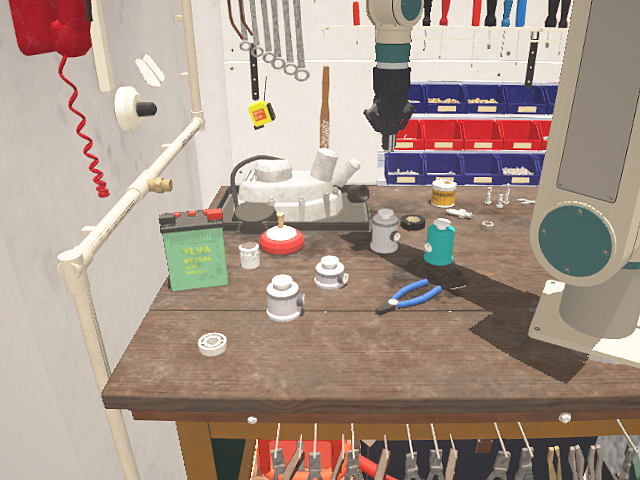

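View pics/sc1.png

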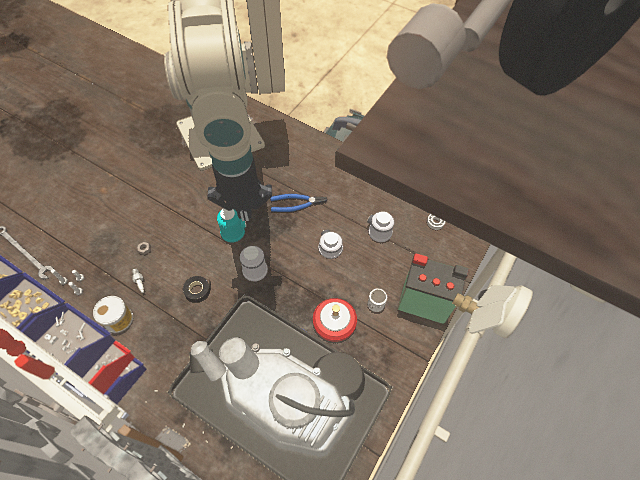

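Emit:
arm_command([
  [[0.28, -0.03, 0.025], [0, 0, 0], 0],
  [[0.28, 0, 0], [0, 0, 0], 0],
  [[0.28, 0, 0], [0, 0, 0], 0],
  [[0.28, 0, 0], [0, 0, 0], 0],
  [[0.2, 0, 0], [0, 0, 0], 0],
])

```text
t: 3.55
ee_pos: [461.2, -85.7, 124.3]
orientation: [[-0.001, 0.408, 0.913], [0.0, 0.913, -0.408], [-1.0, -0.0, -0.002]]
force: [0.6, -0.8, 0.2]
gripper_width: -0.1
```

Emit:
arm_command([
  [[0, 0, 0], [0, 0, 0], 0],
  [[0, 0, 0], [0, 0, 0], 0],
  [[0, 0, 0], [0, 0, 0], 0],
  [[0, 0, 0], [0, 0, 0], 0],
  [[0, 0, 0], [0, 0, 0], 0],
])

```text
t: 4.05
ee_pos: [462.7, -86.3, 126.7]
orientation: [[0.002, 0.408, 0.913], [-0.001, 0.913, -0.408], [-1.0, 0.0, 0.002]]
force: [-0.1, 0.3, 0.5]
gripper_width: 0.1
```

```bash
python3 - <<'E'
from h import *
s=r.state(); print({k:np.round(s[k],3).tolist() for k in("t","ee_pos","force")})
w=cams.camera_model("wrist"); T=wristT(w)
im=cams.snapshot("wrist"); cv2.imwrite("pics/w2.png",im[:,:,::-1])
for t,z in (("tall_pad_top",90),("tall_setter",0),):
    for d in mark_of("wrist",t): print(t,np.round(d["point"]),round(d["confidence"],2),onz(w,*d["point"],z,T).round(1))
p=s["ee_pos"]; print("tcp px",proj(w,[p],T))
for c in ("scene","side"):
    m=cams.camera_model(c); im=cams.snapshot(c); u=proj(m,[p])[0]; print(c,u)
    x,y=int(u[0]),int(u[1]); a=im[y-60:y+60,x-70:x+70,::-1]; cv2.imwrite(f"pics/{c}2.png",cv2.resize(a,None,fx=5,fy=5,interpolation=cv2.INTER_CUBIC))
E
```

```text
{'t': 4.05, 'ee_pos': [462.703, -86.267, 126.656], 'force': [-0.084, 0.26, 0.463]}
tall_pad_top [ 35. 167.] 0.97 [332.9 -96.8  90. ]
tall_pad_top [284. 314.] 0.78 [463.6 -87.2  90. ]
tall_setter [237. 314.] 0.81 [466.4 -88.5   0. ]
tall_setter [ 63. 219.] 0.62 [332.5 -96.6   0. ]
tcp px [[313.97456318 317.06616817]]
scene [249.0147495  243.51003784]
side [386.567192   196.88131654]
```

View pics/w2.png

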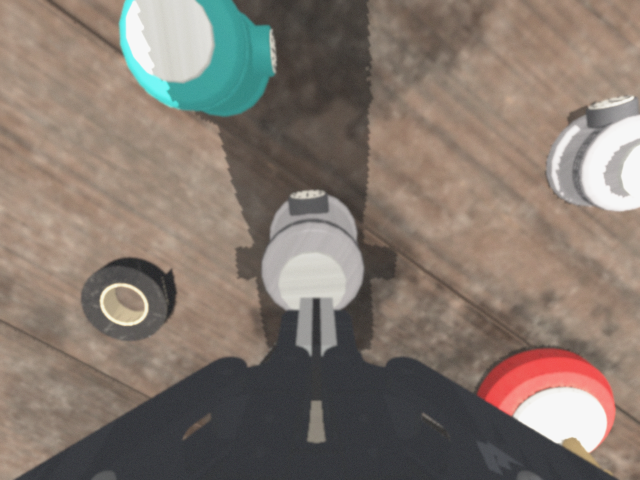

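View pics/side2.png

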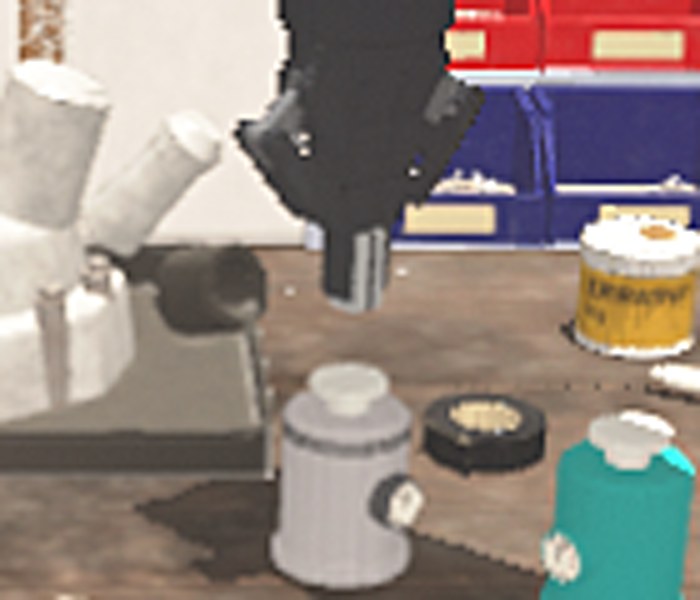

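View pics/scene2.png

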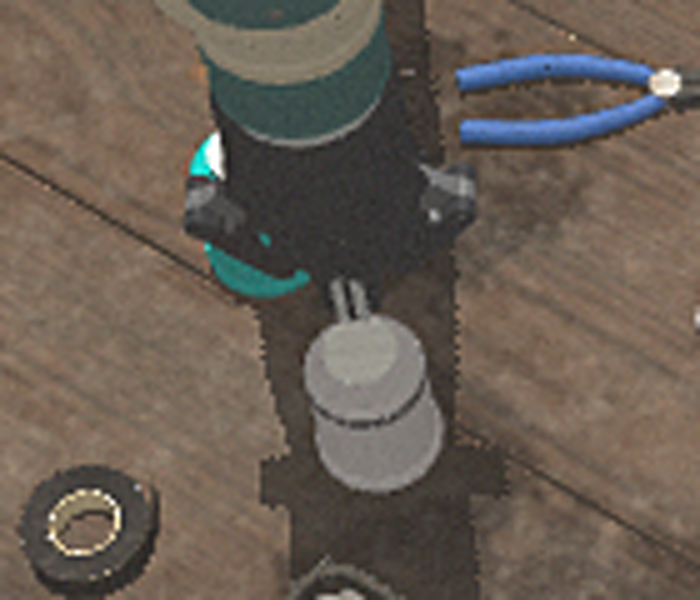

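Emit:
arm_command([
  [[0.15, 0, 0], [0, 0, 0], 0],
  [[0.1, 0, 0], [0, 0, 0], 0],
  [[0.08, 0, 0], [0, 0, 0], 0],
  [[0.05, 0, 0], [0, 0, 0], 0],
  [[0, 0, 0], [0, 0, 0], 0],
])

```text
t: 4.8
ee_pos: [461.2, -85.7, 94.3]
orientation: [[-0.002, 0.408, 0.913], [0.001, 0.913, -0.408], [-1.0, -0.0, -0.002]]
force: [-0.5, 0.0, -0.6]
gripper_width: 0.1
```

```bash
python3 - <<'E'
from h import *
for i in range(4):
    s=r.state(); print({k:np.round(s[k],2).tolist() for k in("t","ee_pos","force")})
    im=cams.snapshot("side")
m=cams.camera_model("side");u=proj(m,[s["ee_pos"]])[0]
x,y=int(u[0]),int(u[1]); a=im[y-40:y+40,x-50:x+50,::-1]; cv2.imwrite(f"pics/side3.png",cv2.resize(a,None,fx=7,fy=7,interpolation=cv2.INTER_CUBIC))
E
```

```text
{'t': 4.8, 'ee_pos': [461.15, -85.75, 94.27], 'force': [-0.49, 0.05, -0.57]}
{'t': 4.85, 'ee_pos': [461.57, -85.9, 94.78], 'force': [0.23, 0.36, 0.61]}
{'t': 4.9, 'ee_pos': [461.95, -86.0, 95.19], 'force': [0.44, 0.38, 0.41]}
{'t': 4.95, 'ee_pos': [462.22, -86.1, 95.46], 'force': [0.84, 0.25, -0.15]}
```

View pics/side3.png

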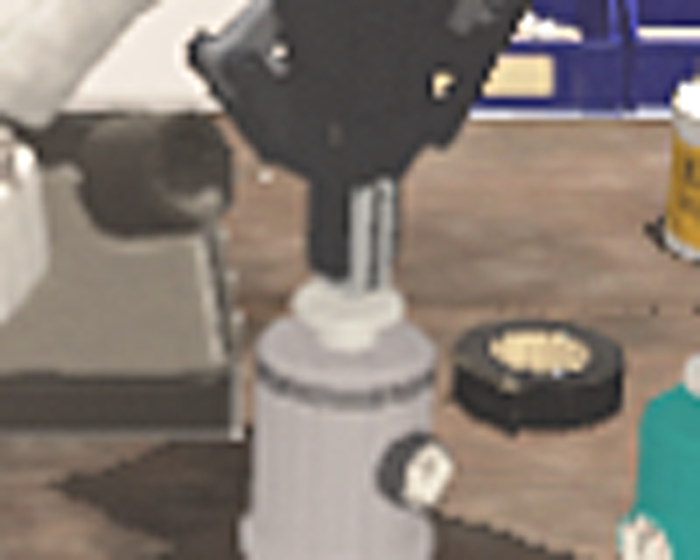

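Emit:
arm_command([
  [[0.02, 0, 0], [0, 0, 0], 0],
  [[0.02, 0, 0], [0, 0, 0], 0],
  [[0.01, 0, 0], [0, 0, 0], 0],
  [[0.01, 0, 0], [0, 0, 0], 0],
  [[0, 0, 0], [0, 0, 0], 0],
])

```text
t: 5.5
ee_pos: [461.9, -86.0, 90.4]
orientation: [[-0.0, 0.409, 0.913], [0.0, 0.913, -0.409], [-1.0, -0.0, -0.0]]
force: [-0.8, 0.6, 0.2]
gripper_width: 0.3
```

Emit:
arm_command([
  [[0.01, 0, 0], [0, 0, 0], 0],
  [[0.01, 0, 0], [0, 0, 0], 0],
  [[0, 0, 0], [0, 0, 0], 0],
  [[0, 0, 0], [0, 0, 0], 0],
  [[0, 0, 0], [0, 0, 0], 0],
])

```text
t: 6.0
ee_pos: [462.1, -86.1, 89.0]
orientation: [[0.0, 0.408, 0.913], [-0.0, 0.913, -0.408], [-1.0, -0.0, 0.0]]
force: [-0.5, 0.2, 2.3]
gripper_width: 0.0
```

Emit:
arm_command([
  [[0.01, 0, 0], [0, 0, 0], 0],
  [[0.01, 0, 0], [0, 0, 0], 0],
  [[0.01, 0, 0], [0, 0, 0], 0],
  [[0.01, 0, 0], [0, 0, 0], 0],
  [[0, 0, 0], [0, 0, 0], 0],
])

```text
t: 6.5
ee_pos: [462.1, -86.0, 85.7]
orientation: [[0.0, 0.409, 0.913], [-0.0, 0.913, -0.409], [-1.0, 0.0, 0.0]]
force: [-1.2, 0.0, 3.1]
gripper_width: 0.2
```

```bash
python3 - <<'E'
from h import *
for i in range(4):
    s=r.state(); print({k:np.round(s[k],2).tolist() for k in("t","ee_pos","force")})
    im=cams.snapshot("side")
m=cams.camera_model("side");u=proj(m,[s["ee_pos"]])[0]
x,y=int(u[0]),int(u[1]); a=im[y-40:y+40,x-50:x+50,::-1]; cv2.imwrite(f"pics/side4.png",cv2.resize(a,None,fx=7,fy=7,interpolation=cv2.INTER_CUBIC))
E
```

```text
{'t': 6.5, 'ee_pos': [462.06, -86.04, 85.71], 'force': [-1.21, 0.02, 3.11]}
{'t': 6.55, 'ee_pos': [462.05, -86.05, 85.76], 'force': [-0.67, -0.01, 3.91]}
{'t': 6.6, 'ee_pos': [462.07, -86.04, 85.78], 'force': [-1.14, 0.57, 3.49]}
{'t': 6.65, 'ee_pos': [462.06, -86.04, 85.77], 'force': [-0.14, 0.15, 3.32]}
```

View pics/side4.png

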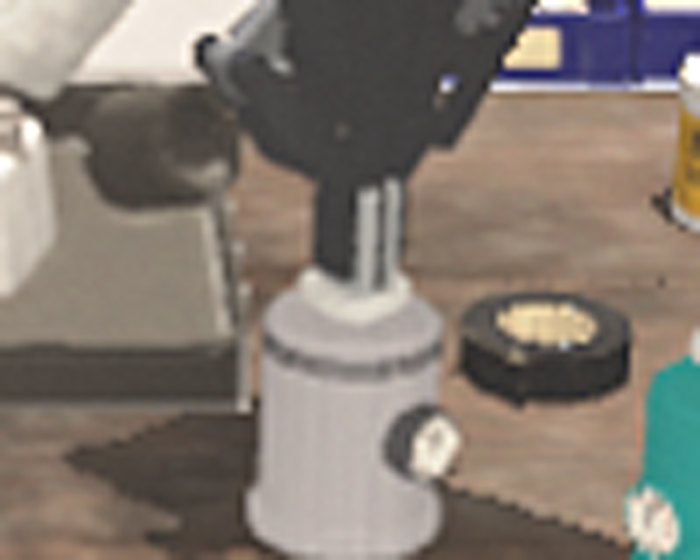

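Emit:
arm_command([
  [[0, 0, 0], [0, 0, 0], 0],
  [[0, 0, 0], [0, 0, 0], 0],
  [[0, 0, 0], [0, 0, 0], 0],
  [[0, 0, 0], [0, 0, 0], 0],
  [[0, 0, 0], [0, 0, 0], 0],
])

```text
t: 7.2
ee_pos: [462.1, -86.1, 85.8]
orientation: [[0.0, 0.408, 0.913], [-0.0, 0.913, -0.408], [-1.0, 0.0, 0.0]]
force: [0.3, 0.1, 3.9]
gripper_width: -0.1
```

Emit:
arm_command([
  [[0, 0, 0], [0, 0, 0], 0],
  [[0, 0, 0], [0, 0, 0], 0],
  [[0, 0, 0], [0, 0, 0], 0],
  [[-0.04, 0, 0], [0, 0, 0], 0],
  [[-0.06, 0, 0], [0, 0, 0], 0],
])

```text
t: 7.7
ee_pos: [461.6, -85.9, 93.5]
orientation: [[-0.001, 0.409, 0.913], [0.0, 0.913, -0.409], [-1.0, -0.0, -0.001]]
force: [0.5, 0.6, -0.2]
gripper_width: 0.0
```

Emit:
arm_command([
  [[-0.1, 0, 0], [0, 0, 0], 0],
  [[-0.2, 0, 0], [0, 0, 0], 0],
  [[-0.3, 0, 0], [0, 0, 0], 0],
  [[-0.3, 0, 0], [0, 0, 0], 0],
  [[-0.2, 0, 0], [0, 0, 0], 0],
])

```text
t: 8.2
ee_pos: [462.4, -86.2, 183.7]
orientation: [[0.002, 0.408, 0.913], [-0.001, 0.913, -0.408], [-1.0, 0.0, 0.002]]
force: [1.3, 0.1, -0.2]
gripper_width: 0.1
```

```bash
python3 - <<'E'
from h import *
s=r.state(); print({k:np.round(s[k],2).tolist() for k in("t","ee_pos","force")})
w=cams.camera_model("wrist"); T=wristT(w)
im=cams.snapshot("wrist"); cv2.imwrite("pics/w5.png",im[:,:,::-1])
for t,z in (("tall_pad_top",90),("short_pad_top",50),("short_setter",0)):
    for d in mark_of("wrist",t): print(t,np.round(d["point"]),round(d["confidence"],2),onz(w,*d["point"],z,T).round(1))
im=cams.snapshot("side")
for t,z in (("tall_pad_top",90),("short_pad_top",50),("short_setter",0)):
    for d in mark_of("side",t): print("side",t,np.round(d["point"]),round(d["confidence"],2),onz(cams.camera_model("side"),*d["point"],z).round(1))
a=im[180:330,240:480,::-1]; cv2.imwrite(f"pics/side5.png",cv2.resize(a,None,fx=3.3,fy=3.3,interpolation=cv2.INTER_CUBIC))
E
```

```text
{'t': 8.2, 'ee_pos': [462.43, -86.18, 183.71], 'force': [1.28, 0.09, -0.24]}
tall_pad_top [ 56. 205.] 0.88 [332.5 -96.2  90. ]
tall_pad_top [248. 314.] 0.59 [463.7 -87.1  90. ]
short_pad_top [157. 586.] 0.58 [492.7 112.7  50. ]
short_setter [151. 549.] 0.74 [493.7 115.7   0. ]
side tall_pad_top [222. 443.] 0.62 [333.7 -97.5  90. ]
side tall_pad_top [213. 384.] 0.5 [464.9 -78.4  90. ]
side short_pad_top [259. 330.] 0.7 [496.3 106.8  50. ]
side short_setter [283. 331.] 0.66 [489.2 115.3   0. ]
```

View pics/side5.png

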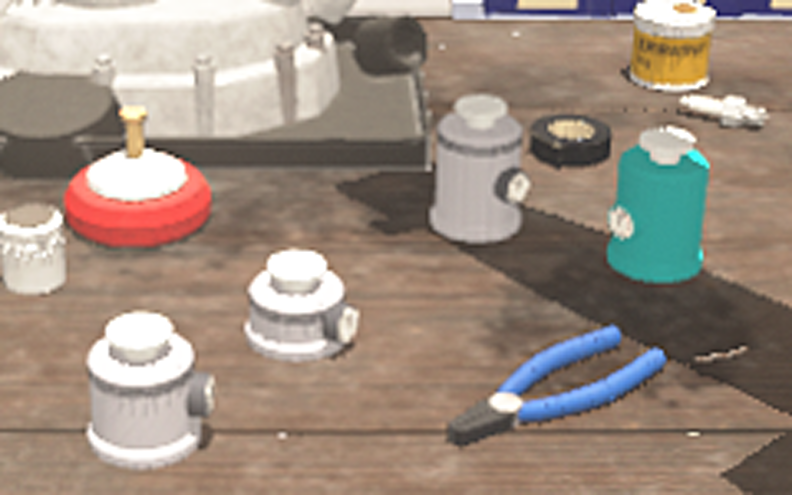

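View pics/w5.png

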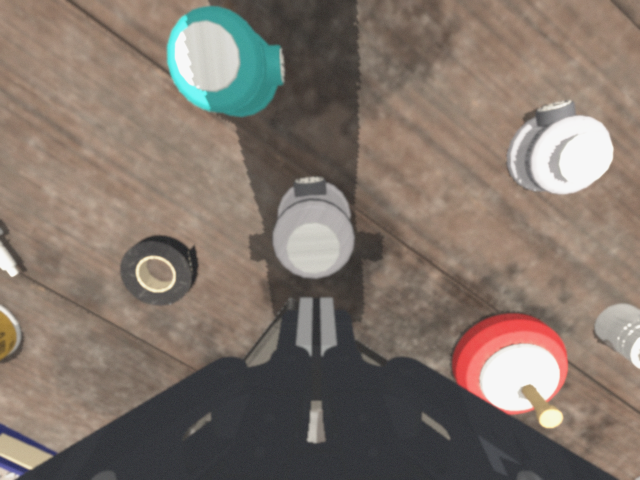

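Emit:
arm_command([
  [[0, 0.485, -0.133], [0, 0, 0], 0],
  [[0, 0.485, -0.133], [0, 0, 0], 0],
  [[0, 0.485, -0.133], [0, 0, 0], 0],
  [[0, 0.485, -0.133], [0, 0, 0], 0],
  [[0, 0.485, -0.133], [0, 0, 0], 0],
])

```text
t: 9.1
ee_pos: [492.1, 114.3, 180.8]
orientation: [[-0.002, 0.409, 0.913], [-0.0, 0.913, -0.409], [-1.0, -0.001, -0.001]]
force: [0.2, 0.2, 0.1]
gripper_width: -0.1
```

Emit:
arm_command([
  [[0.25, 0, 0], [0, 0, 0], 0],
  [[0.25, 0, 0], [0, 0, 0], 0],
  [[0.2, 0, 0], [0, 0, 0], 0],
  [[0.1, 0, 0], [0, 0, 0], 0],
  [[0, 0, 0], [0, 0, 0], 0],
])

```text
t: 9.6
ee_pos: [491.0, 112.6, 115.9]
orientation: [[-0.004, 0.409, 0.913], [-0.0, 0.913, -0.409], [-1.0, -0.002, -0.004]]
force: [0.2, -0.7, -0.1]
gripper_width: 0.1
```

Emit:
arm_command([
  [[0, 0, 0], [0, 0, 0], 0],
  [[0, 0, 0], [0, 0, 0], 0],
  [[0, 0, 0], [0, 0, 0], 0],
  [[0, 0, 0], [0, 0, 0], 0],
  [[0, 0, 0], [0, 0, 0], 0],
])

```text
t: 10.1
ee_pos: [493.0, 112.8, 118.2]
orientation: [[0.001, 0.409, 0.913], [0.0, 0.913, -0.409], [-1.0, 0.0, 0.001]]
force: [0.2, 0.7, 0.0]
gripper_width: -0.2
```

```bash
python3 - <<'E'
from h import *
s=r.state(); print({k:np.round(s[k],2).tolist() for k in("t","ee_pos","force")})
w=cams.camera_model("wrist"); T=wristT(w)
im=cams.snapshot("wrist"); cv2.imwrite("pics/w6.png",im[:,:,::-1])
for t,z in (("short_pad_top",50),("short_setter",0)):
    for d in mark_of("wrist",t): print(t,np.round(d["point"]),round(d["confidence"],2),onz(w,*d["point"],z,T).round(1))
im=cams.snapshot("side")
a=im[180:330,240:480,::-1]; cv2.imwrite(f"pics/side6.png",cv2.resize(a,None,fx=3.3,fy=3.3,interpolation=cv2.INTER_CUBIC))
E
```

```text
{'t': 10.1, 'ee_pos': [492.96, 112.76, 118.16], 'force': [0.2, 0.68, 0.03]}
short_pad_top [260. 314.] 0.77 [492.8 112.1  50. ]
short_setter [234. 314.] 0.84 [491.6 112.5   0. ]
short_setter [302.  60.] 0.22 [462.2 -87.2   0. ]
```

View pics/side6.png

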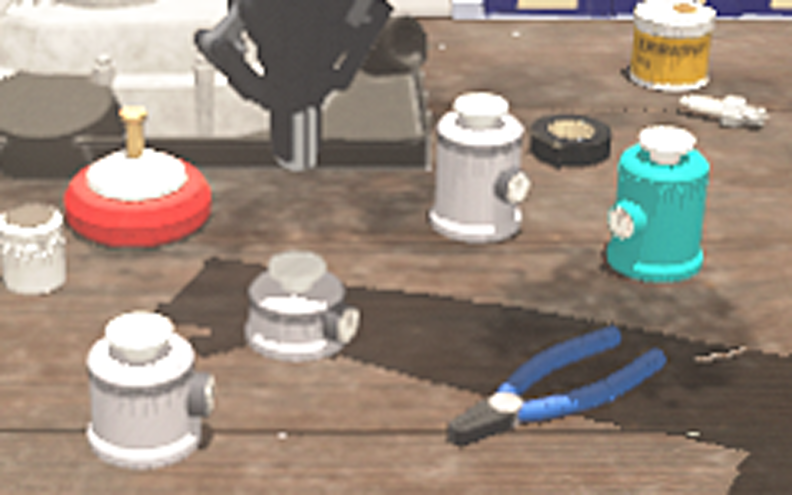

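View pics/w6.png

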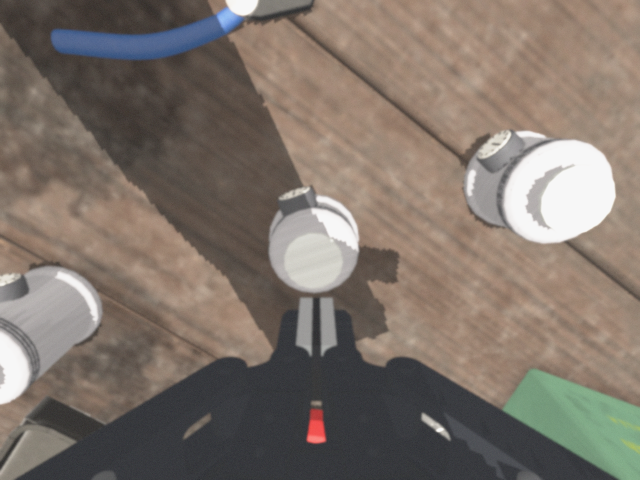

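Emit:
arm_command([
  [[0.25, 0, 0], [0, 0, 0], 0],
  [[0.25, 0, 0], [0, 0, 0], 0],
  [[0.15, 0, 0], [0, 0, 0], 0],
  [[0.08, 0, 0], [0, 0, 0], 0],
  [[0.05, 0, 0], [0, 0, 0], 0],
])

```text
t: 10.8
ee_pos: [492.5, 112.8, 54.8]
orientation: [[-0.001, 0.408, 0.913], [-0.0, 0.913, -0.408], [-1.0, -0.0, -0.001]]
force: [-0.0, -0.2, 0.2]
gripper_width: -0.2
```

Emit:
arm_command([
  [[0, 0, 0], [0, 0, 0], 0],
  [[0, 0, 0], [0, 0, 0], 0],
  [[0, 0, 0], [0, 0, 0], 0],
  [[0, 0, 0], [0, 0, 0], 0],
  [[0, 0, 0], [0, 0, 0], 0],
])

```text
t: 11.3
ee_pos: [493.0, 112.8, 55.7]
orientation: [[0.001, 0.409, 0.913], [0.0, 0.913, -0.409], [-1.0, 0.0, 0.001]]
force: [-0.5, -0.3, 1.2]
gripper_width: 0.2
```

Emit:
arm_command([
  [[0.02, 0, 0], [0, 0, 0], 0],
  [[0.02, 0, 0], [0, 0, 0], 0],
  [[0.01, 0, 0], [0, 0, 0], 0],
  [[0.01, 0, 0], [0, 0, 0], 0],
  [[0, 0, 0], [0, 0, 0], 0],
])

```text
t: 11.8
ee_pos: [492.5, 112.8, 50.3]
orientation: [[-0.0, 0.408, 0.913], [-0.0, 0.913, -0.408], [-1.0, -0.0, -0.0]]
force: [-0.9, -0.2, 0.1]
gripper_width: 0.0
```

Emit:
arm_command([
  [[0.01, 0, 0], [0, 0, 0], 0],
  [[0.01, 0, 0], [0, 0, 0], 0],
  [[0, 0, 0], [0, 0, 0], 0],
  [[0, 0, 0], [0, 0, 0], 0],
  [[0, 0, 0], [0, 0, 0], 0],
])

```text
t: 12.3
ee_pos: [492.7, 112.8, 49.1]
orientation: [[0.0, 0.408, 0.913], [0.0, 0.913, -0.408], [-1.0, 0.0, 0.0]]
force: [-0.7, -1.0, 2.1]
gripper_width: -0.2
```

Emit:
arm_command([
  [[0.01, 0, 0], [0, 0, 0], 0],
  [[0.01, 0, 0], [0, 0, 0], 0],
  [[0.01, 0, 0], [0, 0, 0], 0],
  [[0.01, 0, 0], [0, 0, 0], 0],
  [[0, 0, 0], [0, 0, 0], 0],
])

```text
t: 12.8
ee_pos: [492.7, 112.8, 45.7]
orientation: [[0.0, 0.408, 0.913], [-0.0, 0.913, -0.408], [-1.0, 0.0, 0.0]]
force: [-0.9, -0.3, 4.3]
gripper_width: -0.2
```

```bash
python3 - <<'E'
from h import *
for i in range(4):
    s=r.state(); print({k:np.round(s[k],2).tolist() for k in("t","ee_pos","force")})
    im=cams.snapshot("side")
m=cams.camera_model("side");u=proj(m,[s["ee_pos"]])[0]
x,y=int(u[0]),int(u[1]); a=im[y-40:y+40,x-50:x+50,::-1]; cv2.imwrite(f"pics/side7.png",cv2.resize(a,None,fx=7,fy=7,interpolation=cv2.INTER_CUBIC))
E
```

```text
{'t': 12.8, 'ee_pos': [492.72, 112.81, 45.69], 'force': [-0.94, -0.3, 4.33]}
{'t': 12.85, 'ee_pos': [492.7, 112.79, 45.72], 'force': [-0.46, -0.12, 3.74]}
{'t': 12.9, 'ee_pos': [492.73, 112.79, 45.76], 'force': [-0.97, -0.26, 4.28]}
{'t': 12.95, 'ee_pos': [492.73, 112.8, 45.74], 'force': [-1.77, -0.56, 3.49]}
```

View pics/side7.png

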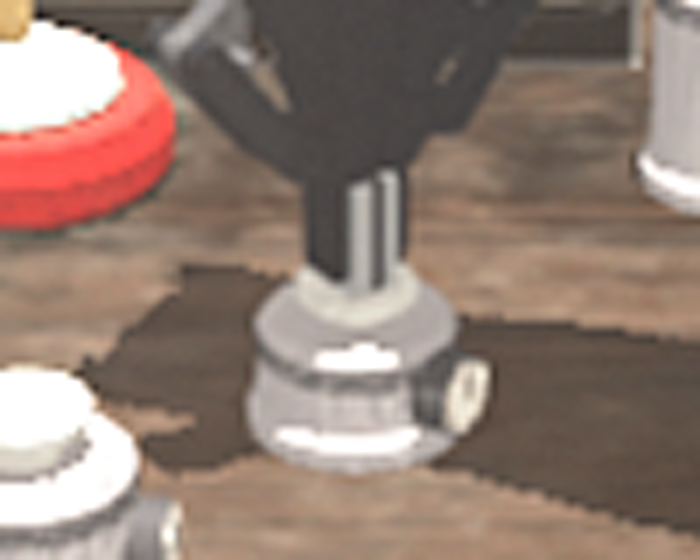

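The short pad is part way down: the tips are at z = 45.7, about 4 mm pressed, at about 4 N. I'll hold, then release and rise to z of about 230.

Emit:
arm_command([
  [[0, 0, 0], [0, 0, 0], 0],
  [[0, 0, 0], [0, 0, 0], 0],
  [[0, 0, 0], [0, 0, 0], 0],
  [[0, 0, 0], [0, 0, 0], 0],
  [[0, 0, 0], [0, 0, 0], 0],
])

```text
t: 13.5
ee_pos: [492.7, 112.8, 45.7]
orientation: [[0.0, 0.408, 0.913], [0.0, 0.913, -0.408], [-1.0, 0.0, 0.0]]
force: [-0.2, 0.1, 3.4]
gripper_width: 0.1
```

Emit:
arm_command([
  [[0, 0, 0], [0, 0, 0], 0],
  [[0, 0, 0], [0, 0, 0], 0],
  [[0, 0, 0], [0, 0, 0], 0],
  [[-0.04, 0, 0], [0, 0, 0], 0],
  [[-0.06, 0, 0], [0, 0, 0], 0],
])

```text
t: 14.0
ee_pos: [492.5, 112.7, 53.6]
orientation: [[-0.0, 0.409, 0.913], [-0.0, 0.913, -0.409], [-1.0, -0.0, -0.0]]
force: [0.8, 0.1, -0.4]
gripper_width: 0.3
```

Emit:
arm_command([
  [[-0.1, 0, 0], [0, 0, 0], 0],
  [[-0.3, 0, 0], [0, 0, 0], 0],
  [[-0.5, 0, 0], [0, 0, 0], 0],
  [[-0.5, 0, 0], [0, 0, 0], 0],
  [[-0.4, 0, 0], [0, 0, 0], 0],
])

```text
t: 14.5
ee_pos: [493.1, 112.8, 200.4]
orientation: [[0.002, 0.408, 0.913], [0.0, 0.913, -0.408], [-1.0, 0.001, 0.002]]
force: [1.1, 0.0, -0.5]
gripper_width: -0.1
```

Emit:
arm_command([
  [[-0.3, 0, 0], [0, 0, 0], 0],
  [[-0.1, 0, 0], [0, 0, 0], 0],
  [[0, 0, 0], [0, 0, 0], 0],
  [[0, 0, 0], [0, 0, 0], 0],
  [[0, 0, 0], [0, 0, 0], 0],
])

```text
t: 15.0
ee_pos: [491.3, 112.6, 227.7]
orientation: [[-0.004, 0.409, 0.913], [-0.0, 0.913, -0.409], [-1.0, -0.002, -0.003]]
force: [-0.7, 0.3, -0.4]
gripper_width: 0.3
```

```bash
python3 - <<'E'
from h import *
s=r.state(); print({k:np.round(s[k],2).tolist() for k in("t","ee_pos","force")})
w=cams.camera_model("wrist"); T=wristT(w)
im=cams.snapshot("wrist"); cv2.imwrite("pics/w8.png",im[:,:,::-1])
for t,z in (("short_pad_top",50),("tall_pad_top",90),("middle_pad_top",70)):
    for d in mark_of("wrist",t): print(t,np.round(d["point"]),round(d["confidence"],2),onz(w,*d["point"],z,T).round(1))
im=cams.snapshot("side")[:,:,::-1]; cv2.imwrite("pics/side8.png",im)
a=im[180:330,240:480]; b=cv2.imread("pics/s1.png")[180:330,240:480]
cv2.imwrite("pics/cmp8.png",cv2.resize(np.vstack([b,a]),None,fx=2,fy=2,interpolation=cv2.INTER_CUBIC))
E
```

```text
{'t': 15.0, 'ee_pos': [491.31, 112.65, 227.72], 'force': [-0.67, 0.35, -0.38]}
short_pad_top [216. 316.] 0.79 [491.3 113.2  50. ]
tall_pad_top [293.  79.] 0.61 [463.1 -87.1  90. ]
middle_pad_top [173. 488.] 0.89 [510.7 253.6  70. ]
middle_pad_top [346. 401.] 0.36 [632.4 136.8  70. ]
```

View pics/cmp8.png

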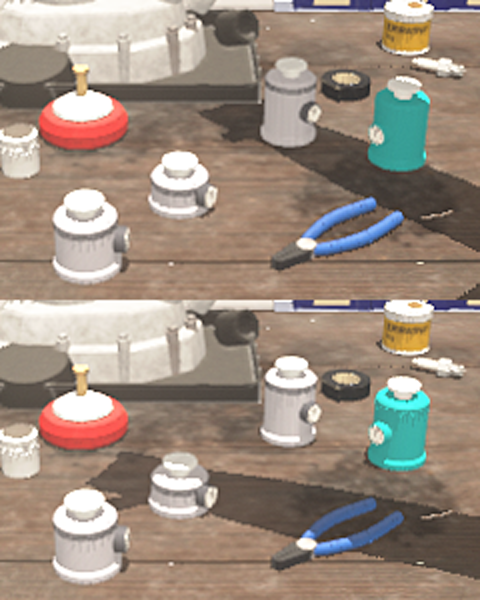

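The before and after views match: nothing has shifted, and both pressed pads are up again. The tips are at z of about 228, which is 138 mm above the tall setter. Handing in.

```bash
python3 - <<'E'
from rig import r
print(r.state()["t"], r.state()["ee_pos"]); print(r.sign_off())
E
```

```text
15.25 [492.18250722 112.73604174 228.86839135]
the job is handed in; nothing more can be done
None
```

I pressed the tall steel setter's pad first, then the short one's, and handed the job in at about 15 s of the 48 s allowed.

| Pad | Pressed down | Force | Held |
|---|---|---|---|
| Tall | about 4.2 mm of 10 | about 3.6 N | about 1.1 s |
| Short | about 4.3 mm of 10 | about 4 N | about 1.1 s |

- **After the presses:** the force dropped back to about zero each time. Both pads look fully up, and the side views before and after show nothing shifted or tipped. I never went near the middle setter or the turquoise look-alike.
- **Finish:** the fingertips ended at z ≈ 229 mm, about 139 mm above the tallest setter, touching nothing.
- **Disagreement:** the side camera placed the pad centres 6–9 mm away from where the wrist camera did. I used the wrist camera, whose close views showed the fingertips centred on the pads.
- **Not settled:** I did not work out the height of the shelf seen in the main camera. I kept the arm's path well inside it, and the force readings along the way showed no contact.

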